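# Prop the lab tablet against the optics enclosure

### The job

Take the wide black tablet out of the charging dock and prop it up on the bench in front of the low optics enclosure: standing on its long lower edge, leaning back against the enclosure's near long face, roughly centred on it and square to it, with the screen facing out, away from the enclosure. Let go of it so that it rests there by itself, and leave everything else where it is.

Things in the scene. Friction and masses are not known exactly. Their poses are not given: they have to be found in the camera images.
- tablet: Black tablet, a slab 190 wide (its y) x 140 tall (z) x 12 thick (x), about 0.4 kg. Origin: centre of its lower long edge, mid-thickness; z runs up to its upper long edge; screen on its -x side, plain back on +x. At first upright in one of the dock's two slots, lower edge 10 mm above the bench, screen roughly towards the robot, 1 mm play to each side.
- tablet_top (a point): Centre of the tablet's upper long edge, 140 mm up its z from its origin.
- dock: Grey charging dock fixed to the bench, 150 deep (x) x 170 wide (y) x 45 high, origin at the centre of its underside. Two straight slots along its y, at x = -45 mm and x = +45 mm, each 14 mm wide, 35 mm deep (floor at 10 mm), open upward and at both ends. One holds the tablet, the other a meter.
- meter: Grey hand-held meter, 85 wide (y) x 115 tall (z) x 12 thick (x), smaller than the tablet, standing in the other slot of the dock; origin at the centre of its lower edge. Stays there.
- enclosure: Low closed optics enclosure fixed to the bench, an aluminium box with a dark lid, 170 deep (x) x 220 wide (y) x 75 high, origin at the centre of its underside. Its near, plain long face is at x = -85 mm and faces the robot; its ports stick out of the far face.
- tin: Small round steel tin, 48 across, 22 high, on the rear part of the enclosure's lid; origin at the centre of its underside. Stays there.
- lens_mount: Lens on a short post with a round foot 48 across, 84 high, on the bench between the dock and the enclosure; origin under its foot. Stays there.
- mug: White mug, 76 across, 90 high, at the left side; origin under its base. Stays there.
- cleaner: Clear bottle with red cap, 64 across, 190 high, at the back left; origin under its base. Stays there.
- pen_pot: Black pot with pens, 76 across, 146 high with the pens, at the right side; origin under its base. Stays there.
- sample_box: Yellow plastic box 60 x 80 x 40, at the back middle; origin under its centre. Stays there.
- driver: Screwdriver 150 long lying on the bench in front of the robot. Stays there.
There are look-alikes about, which are no part of the job. Leave any pink or purple look-alike of the tablet alone.

How it is judged:
By the outcome, as a careful person would: the job done as asked, in the order asked, and still so for the second after the job is handed in, with the robot touching nothing.
It also fails if it takes over 42 s, if anything falls off the work surface, if the arm or the gripper's body presses on something with over 40 N, if the wrist force passes 120 N, or if a joint passes its speed limit or range.

### The arm

A 6-joint arm with a two-finger parallel gripper is mounted at the origin on the work surface. World frame = base frame: x ahead of the robot, y to its left, z up, the work surface at z = 0. Lengths are in mm, angles in rad, forces in N, time in s.
With the tool pointing down it reaches from about 250 to 850 mm from the base axis. Payload 12.5 kg.
Tool frame: the origin (TCP) lies on the centre line of the jaws, within the pads' length; the fingertips stand env.nose_length ahead of it and the grasp point (between the pads) lies 11 mm behind it (env.nose_length is the distance from the TCP to the fingertips, in mm); y points along the fingers, x is the direction in which the jaws open and shut, and the axes are right-handed (so a half turn about y gives the same grasp; the last joint's range is limited). The gripper opens to 93 mm and grips with 3 to 60 N. Pads are 15 mm wide; open, the fingers measure 128 mm over their backs; the gripper's body (75 mm by 188 mm) begins 65 mm behind the grasp point.
Start: joints at [-1.285, 0.351, 1.652, -0, 1.139, -0.085], TCP at [199.317, -512.599, 226.633] pointing down, gripper open.
Joint ranges: [-2.75, 2.75], [-0.79, 2.1], [0.01, 2.65], [-1.57, 4.71], [0.07, 3.14], [-2.87, 2.87]. Speed limits (rad/s): [2.22, 2.22, 2.79, 3.14, 3.14, 3.14].

### API

Orientations are given as a rotation vector (axis times angle).
In Python, from cell import env gives the robot as it stands.
- The arm moves only by the tool move_arm, never from a script. Its arguments are lists of equal length, an entry for each row: "grip": the opening in per cent of the stroke, from 0 (shut) to 100 (fully open); "delta_pos": the shift along the tool's x, y, z in m, a list of three; "twist": the turn about the tool's y in degrees. In form: {"grip": [grip, ...], "delta_pos": [[x, y, z], ...], "twist": [twist, ...]}. A call has 1 to 20 rows; each row shifts and turns the commanded pose from where the row before left it, along the tool's axes as they then stand; what a row does not reach is not made up. A row lasts 1/10 s, in which the tool goes at most 50 mm and 8.59 degrees, less where a joint would pass 70% of its speed; a pose out of reach is approached as far as the arm can. A call is refused whole if a number of a shift passes 0.05 or a number of a turn 8.59, either way. A call with a gripper value outside its range is refused whole. The fingers move at their own pace and stop on an object; "force" is the grip in N (left out, the last holds). Time passes only in rows, so rows that do not move let the fingers close. It gives the time, the measured TCP pose, the force and the opening at its end, in the units of the state.
- env.get_obs(): the state, without advancing time (a new reading comes with each control period).
- env.capture(name): name is "scene" or "top" or "wrist"; returns a dict with "color" (420x560x3 uint8, red, green, blue), "fx", "fy", "cx", "cy" (pixels), "dist" ([k1, k2, p1, p2, k3] as OpenCV has them; the pictures are not rectified), "origin" and "attitude" of the camera in the world; the wrist camera has in their place "T_tool_cam" (4x4, takes a point from camera to tool coordinates, whose origin is the TCP and whose axes are the tool frame's). Camera axes: x right, y down, z forward; pixel columns grow to the right and rows downward; lengths in mm; the calibration is good to about 2 mm. A picture is of the moment at which its call begins: read the wrist's pose just before it. There is no depth.
- env.hand_in(): hands the job in, once; it reports no verdict.
The state is a dict: "time_s": time; "q": joint angles; "joint_vel": joint speeds; "joint_torque": joint torques, N m; "ee_pos": TCP position; "eef_rot": TCP orientation; "contact_force": force on the tool from outside, world axes, zero at the start; "wrist_torque": the same for the moment, N m; "width": finger opening in mm.
Only numpy, scipy, OpenCV 4.12 (cv2) and the standard library are available. Lean on these libraries where they do the work, as an engineer would, in place of code of your own. Each camera call takes 0.05 s, during which the arm holds its last target. There are 200 camera calls.

## Working session

There is one attempt and no reset: what is moved stays moved. The work goes in short steps, Python scripts to look and compute and a tool call to move; the robot and the scene stay as the last step left them, time stands still between calls to the robot, and variables do not carry over. Pictures are saved under pics/ and viewed, about 8 in all and at most 12, crops included, and the job is handed in when it is done.

Besides the shell and the picture viewer there is one more tool, called as name(argument=value, ...) on one line, values as JSON. move_arm: Moves the arm, as the interface text tells. Its arguments: {"type":"object","properties":{"grip":{"type":"array"},"delta_pos":{"type":"array"},"twist":{"type":"array"},"force":{"type":"number"}},"required":["grip","delta_pos","twist"]}

```bash
ls; mkdir -p pics; python3 - <<'E'
from cell import env
import cv2,numpy as np
print(env.get_obs(), env.nose_length)
for n in ("scene","top"):
    c=env.capture(n); cv2.imwrite(f"pics/{n}1.png",c["color"][:,:,::-1]); print(n,{k:np.round(v,4).tolist() if k!='color' else 0 for k,v in c.items() if not isinstance(v,str)})
print(np.round(env.capture("wrist")["T_tool_cam"],3))
a=cv2.imread("pics/scene1.png")
E
```

```text
pics
{'time_s': 0.0, 'q': array([-1.28460015e+00,  3.51198406e-01,  1.65242809e+00, -1.41770717e-07,
        1.13911491e+00, -8.46057702e-02]), 'joint_vel': array([-0.00179969,  0.00014311, -0.00106093,  0.00029352, -0.00073783,
       -0.00050701]), 'joint_torque': array([ 3.71849983e-04, -4.97320747e+01, -2.85248780e+01,  6.99031167e-02,
        2.57537013e-02, -7.42148427e-05]), 'ee_pos': array([ 199.22392139, -512.28410886,  226.12062896]), 'eef_rot': array([-1.36136521,  0.9324987 , -0.93103005]), 'contact_force': array([-0.34170123, -0.46631064,  0.61432518]), 'wrist_torque': array([-0.00491373, -0.05376818, -0.11723254]), 'width': 92.80030688408303} 8.0
scene {'color': 0, 'fx': 485.4176, 'fy': 485.4176, 'cx': 276.5523, 'cy': 206.2776, 'dist': [-0.1123, 0.0, 0.0, 0.0, 0.0], 'origin': [1457.2688, -152.3759, 1469.3149], 'attitude': [-2.0276, -1.6864, 0.5353]}
top {'color': 0, 'fx': 484.5523, 'fy': 484.5523, 'cx': 283.9153, 'cy': 207.3757, 'dist': [0.059, 0.0, 0.0, 0.0, 0.0], 'origin': [373.3359, -20.1208, 1480.2381], 'attitude': [-2.136, 2.1933, -0.1153]}
[[ 1.00000e+00 -0.00000e+00  1.00000e-03  5.90000e-01]
 [-1.00000e-03 -2.57000e-01  9.66000e-01 -1.57749e+02]
 [-0.00000e+00 -9.66000e-01 -2.57000e-01  7.08850e+01]
 [ 0.00000e+00  0.00000e+00  0.00000e+00  1.00000e+00]]
```

View pics/top1.png

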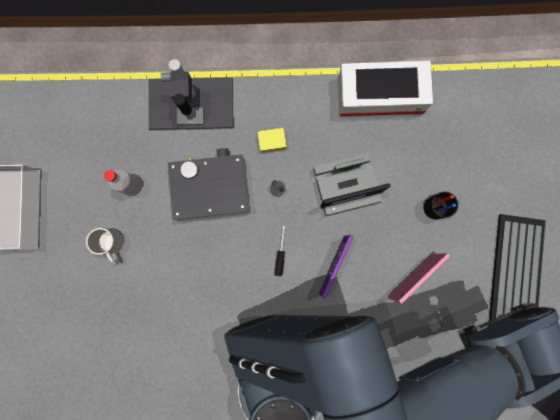

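View pics/scene1.png

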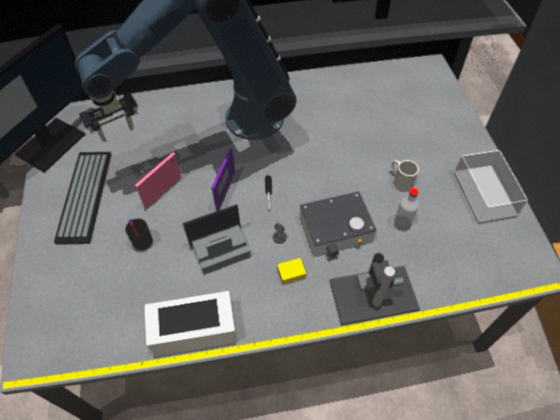

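Top view: there is a black slab in the dock's near slot at (355,193), and a grey meter in the far slot at (343,163). The enclosure is at (209,187) with the tin at (189,170), and the lens mount is at (278,188).

Things that could be taken for the tablet:
- black slab in the dock (355,193)
- purple slab (337,265)
- pink slab (420,277)
- dark panel on the white instrument (387,84)

By the description it is the black slab in the dock. I'll check that in a close crop.

```bash
cat > h.py <<'E'
import cv2,numpy as np
from scipy.spatial.transform import Rotation as R
from cell import env
def cam(c,obs=None):
    K=np.array([[c["fx"],0,c["cx"]],[0,c["fy"],c["cy"]],[0,0,1]]);d=np.array(c["dist"],float)
    if "T_tool_cam" in c:
        T=np.eye(4);T[:3,:3]=R.from_rotvec(obs["eef_rot"]).as_matrix();T[:3,3]=obs["ee_pos"];T=T@c["T_tool_cam"]
        return K,d,T[:3,:3],T[:3,3]
    a=np.array(c["attitude"],float)
    return K,d,(R.from_rotvec(a).as_matrix() if a.shape==(3,) else a),np.array(c["origin"],float)
def rays(px,C):
    K,d,Rm,o=C;u=cv2.undistortPoints(np.array(px,float).reshape(-1,1,2),K,d).reshape(-1,2)
    v=np.c_[u,np.ones(len(u))]@Rm.T
    return o,v/np.linalg.norm(v,axis=1)[:,None]
def onz(px,C,z):
    o,v=rays(px,C);return o+v*((z-o[2])/v[:,2])[:,None]
def proj(P,C):
    K,d,Rm,o=C;return cv2.projectPoints((np.array(P,float).reshape(-1,3)-o)@Rm,np.zeros(3),np.zeros(3),K,d)[0].reshape(-1,2)
E
python3 - <<'E'
import cv2,numpy as np
t=cv2.imread("pics/top1.png");s=cv2.imread("pics/scene1.png")
a=cv2.resize(t[145:225,155:405],None,fx=3.2,fy=3.2,interpolation=cv2.INTER_CUBIC)
b=cv2.resize(s[170:270,160:390],None,fx=3.2,fy=3.2,interpolation=cv2.INTER_CUBIC)
b=cv2.copyMakeBorder(b,0,0,0,a.shape[1]-b.shape[1],0)
cv2.imwrite("pics/crop1.png",np.vstack([a,b]))
E
```

```text
(no output)
```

View pics/crop1.png

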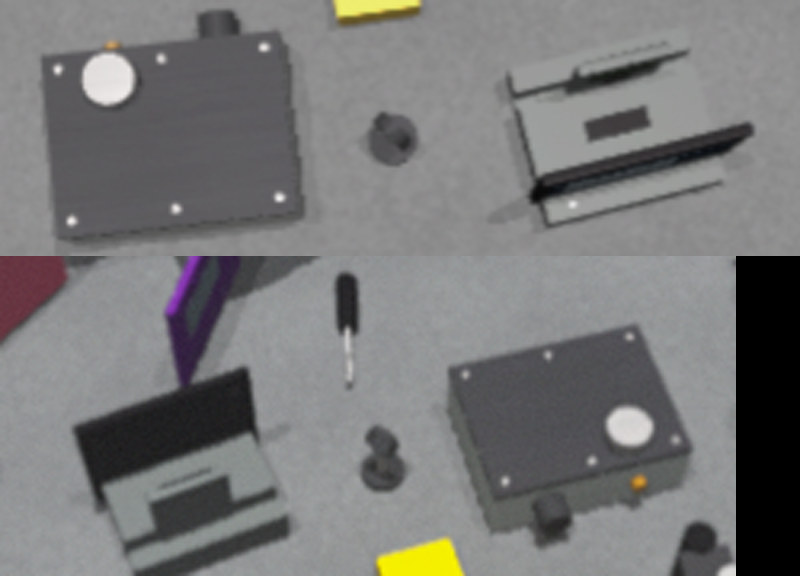

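The crop confirms it: a black slab wider than the dock stands in its near slot, with the screen side towards the robot. Its top edge runs from about (322,203) to (390,185) in the top picture. The lid corners are at crop (43,57), (283,33), (302,215) and (57,238).

```bash
python3 - <<'E'
from h import *
ct=env.capture("top");C=cam(ct);S=cam(env.capture("scene"))
f=lambda p:np.array(p)/3.2+[155,145]
g=lambda p:(np.array(p)-[0,256])/3.2+[160,170]
r=lambda x:np.round(x,1).tolist()
lid=onz(f([(43,57),(283,33),(302,215),(57,238)]),C,75);print("lid",r(lid),r(lid.mean(0)),[round(np.linalg.norm(lid[i]-lid[i-1])) for i in range(4)])
print("lid scene",r(onz(g([(690,448),(490,498),(449,367),(640,326)]),S,75)))
tt=onz(f([(537,183),(752,127)]),C,150);print("tab top",r(tt),np.linalg.norm(tt[0]-tt[1]))
ts=onz(g([(75,428),(247,369)]),S,150);print("tab scene",r(ts),np.linalg.norm(ts[0]-ts[1]))
print("dock top z45", r(onz(f([(510,75),(688,33),(722,180),(548,222)]),C,45)))
print("lens",r(onz(f([(392,140)]),C,70)), "lens scene foot",r(onz(g([(383,475)]),S,5)))
# dark mask fit of tablet in top view
im=ct["color"];m=(im.max(2)<50).astype(np.uint8);m[:, :310]=0;m[:,400:]=0;m[:165]=0;m[222:]=0
n,l,st,_=cv2.connectedComponentsWithStats(m);k=1+st[1:,4].argmax();ys,xs=np.where(l==k);print(st[k],cv2.boxPoints(cv2.minAreaRect(np.c_[xs,ys].astype(np.float32))))
E
```

```text
lid [[666.8, 316.2, 75.0], [683.7, 95.8, 75.0], [514.7, 81.5, 75.0], [499.7, 303.8, 75.0]] [591.3, 199.3, 75.0] [168, 221, 170, 223]
lid scene [[672.6, 313.1, 75.0], [692.0, 92.3, 75.0], [523.6, 84.5, 75.0], [509.0, 304.6, 75.0]]
tab top [[529.6, -127.3, 150.0], [573.3, -314.5, 150.0]] 192.15535817091148
tab scene [[576.6, -314.9, 150.0], [537.3, -133.6, 150.0]] 185.5029853592851
dock top z45 [[644.6, -114.0, 45.0], [679.9, -282.2, 45.0], [540.1, -307.5, 45.0], [505.2, -144.7, 45.0]]
lens [[582.3, -2.1, 70.0]] lens scene foot [[603.6, -4.0, 5.0]]
[321 187  67  21 186] [[319.64435 201.89026]
 [386.26147 184.21634]
 [387.8144  190.06964]
 [321.19727 207.74356]]
```

```bash
cat >> h.py <<'E'
def plan(P,yaw=None):
    """delta to P in tool axes after twisting so jaw axis x (or -x) lies along world yaw (deg)"""
    o=env.get_obs();M=R.from_rotvec(o["eef_rot"]).as_matrix();cur=np.degrees(np.arctan2(M[1,0],M[0,0]))
    tw=0
    if yaw is not None:
        dy=(yaw-cur+90)%180-90; tw=-dy
    N=M@R.from_euler('y',tw,degrees=True).as_matrix()
    print("t",round(o["time_s"],2),"tcp",np.round(o["ee_pos"],1),"w",round(o["width"],1),"F",np.round(o["contact_force"],1),"q6",round(o["q"][5],2),"\ntool x,y,z cols\n",np.round(M,3),"\ncur yaw",round(cur,2),"twist",round(tw,2),"delta now-axes",np.round(M.T@(np.array(P)-o["ee_pos"]),1),"delta after twist",np.round(N.T@(np.array(P)-o["ee_pos"]),1))
E
python3 - <<'E'
from h import *
plan([553,-222.5,300],12.7)
E
```

```text
t 0.25 tcp [ 199.3 -512.5  226.4] w 93.0 F [-0.4 -1.1  0.2] q6 -0.08 
tool x,y,z cols
 [[ 0.362 -0.     0.932]
 [-0.932  0.     0.362]
 [-0.    -1.     0.   ]] 
cur yaw -68.76 twist -81.46 delta now-axes [-142.1  -73.5  434.8] delta after twist [408.8 -73.5 205.1]
```

move_arm(grip=[100,100,100,100,100,100,100,100,100,100,100,100], delta_pos=[[-0.012,-0.006,0.036],[-0.012,-0.006,0.036],[-0.012,-0.006,0.036],[-0.012,-0.006,0.036],[-0.012,-0.006,0.036],[-0.012,-0.006,0.036],[-0.012,-0.006,0.036],[-0.012,-0.006,0.036],[-0.012,-0.006,0.036],[-0.012,-0.006,0.036],[-0.012,-0.006,0.036],[-0.01,-0.007,0.039]], twist=[0,0,0,0,0,0,0,0,0,0,0,0])

```text
time_s: 1.45
ee_pos: [554.2, -221.3, 299.8]
eef_rot: [-1.362, 0.932, -0.932]
contact_force: [0.3, -1.2, 0.7]
width: 93.1
```

move_arm(grip=[100,100,100,100,100,100,100,100,100,100,100,100], delta_pos=[[0,0,0],[0,0,0],[0,0,0],[0,0,0],[0,0,0],[0,0,0],[0,0,0],[0,0,0],[0,0,0],[0,0,0],[0,0,0],[0,0,0]], twist=[-8,-8,-8,-8,-8,-8,-8,-8,-8,-8,-1.5,0])

```text
time_s: 2.65
ee_pos: [553.3, -222.6, 299.5]
eef_rot: [-1.564, -0.172, 0.173]
contact_force: [-0.1, -0.2, -0.1]
width: 93.2
```

```bash
python3 - <<'E'
from h import *
plan([553,-222.5,300],12.7)
o=env.get_obs();c=env.capture("wrist");cv2.imwrite("pics/wrist1.png",c["color"][:,:,::-1])
C=cam(c,o);print(C[2].round(3),C[3].round(1),proj([[530,-127,150],[573,-314,150],[553,-222,150]],C).round(0))
E
```

```text
t 2.65 tcp [ 553.3 -222.6  299.5] w 93.2 F [-0.1 -0.2 -0.1] q6 -0.68 
tool x,y,z cols
 [[ 0.976 -0.    -0.218]
 [ 0.218  0.     0.976]
 [-0.    -1.     0.   ]] 
cur yaw 12.6 twist -0.1 delta now-axes [-0.2 -0.5  0.1] delta after twist [-0.2 -0.5  0.1]
[[ 0.976  0.211  0.056]
 [ 0.218 -0.943 -0.252]
 [ 0.     0.258 -0.966]] [ 537.6 -153.8  457.3] [[279.  81.]
 [281. 285.]
 [281. 193.]]
```

View pics/wrist1.png

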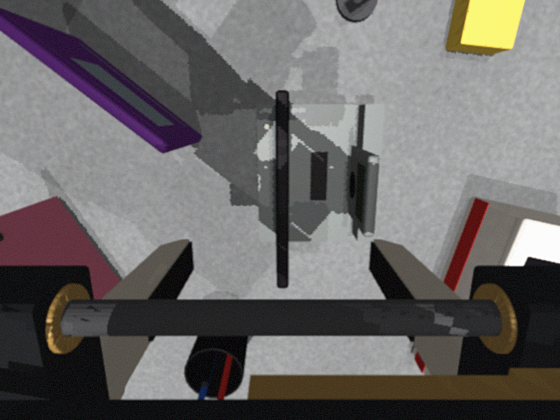

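The wrist view shows the tablet's upper edge as a dark bar at columns 276–289, rows 91–287. It lies nearly straight along the image columns, and the fingers straddle it.

```bash
python3 - <<'E'
from h import *
o=env.get_obs();c=env.capture("wrist");C=cam(c,o);g=c["color"].max(2)
L=[]
for r in list(range(98,128,4))+list(range(245,283,4)):
    xs=np.where(g[r,266:300]<60)[0]+266; L.append((r,xs.min(),xs.max())); 
print(L)
P=onz([((a+b)/2,r) for r,a,b in L],C,150);p=np.polyfit(P[:,1],P[:,0],1);print("yaw",np.degrees(np.arctan(-p[0])))
ends=onz([(282.5,90.5),(282.5,287.5)],C,150);print(ends.round(1),np.linalg.norm(ends[0]-ends[1]));m=ends.mean(0);x=np.polyval(p,m[1]);print("centre",x,m[1])
plan([x,m[1],119],np.degrees(np.arctan(-p[0])))
E
```

```text
[(98, np.int64(276), np.int64(287)), (102, np.int64(275), np.int64(288)), (106, np.int64(273), np.int64(289)), (110, np.int64(273), np.int64(288)), (114, np.int64(271), np.int64(289)), (118, np.int64(269), np.int64(289)), (122, np.int64(276), np.int64(288)), (126, np.int64(276), np.int64(288)), (245, np.int64(277), np.int64(287)), (249, np.int64(277), np.int64(287)), (253, np.int64(277), np.int64(287)), (257, np.int64(277), np.int64(287)), (261, np.int64(277), np.int64(287)), (265, np.int64(277), np.int64(287)), (269, np.int64(277), np.int64(287)), (273, np.int64(277), np.int64(287)), (277, np.int64(277), np.int64(287)), (281, np.int64(277), np.int64(287))]
yaw 12.95420563499587
[[ 534.6 -133.7  150. ]
 [ 575.4 -316.3  150. ]] 187.11765455037184
centre 554.088230563074 -225.00125676958578
t 2.75 tcp [ 553.3 -222.6  299.6] w 93.1 F [-0.1  0.4 -0.4] q6 -0.68 
tool x,y,z cols
 [[ 0.976 -0.    -0.218]
 [ 0.218  0.     0.976]
 [-0.    -1.     0.   ]] 
cur yaw 12.57 twist -0.38 delta now-axes [  0.3 180.6  -2.5] delta after twist [  0.3 180.6  -2.5]
```

move_arm(grip=[80,70,60,50,50,50,50,50,50,50,50], delta_pos=[[0.0007,0.02,-0.0025],[0,0.022,0],[0,0.022,0],[0,0.022,0],[0,0.022,0],[0,0.022,0],[0,0.02,0],[0,0.015,0],[0,0.01,0],[0,0.006,0],[0,0,0]], twist=[0,0,0,0,0,0,0,0,0,0,0])

```text
time_s: 3.85
ee_pos: [554.5, -224.9, 118.3]
eef_rot: [-1.563, -0.174, 0.175]
contact_force: [-0.0, -0.4, 0.1]
width: 46.3
```

move_arm(grip=[0,0,0,0,0,0,0,0], delta_pos=[[0,0,0],[0,0,0],[0,0,0],[0,0,0],[0,0,0],[0,0,0],[0,0,0],[0,0,0]], twist=[0,0,0,0,0,0,0,0], force=25)

```text
time_s: 4.65
ee_pos: [554.7, -224.9, 118.9]
eef_rot: [-1.564, -0.175, 0.174]
contact_force: [0.5, 0.9, 1.7]
width: 11.9
```

move_arm(grip=[0,0,0,0,0,0,0,0,0,0,0], delta_pos=[[0,-0.005,0],[0,-0.01,0],[0,-0.015,0],[0,-0.015,0],[0,-0.015,0],[0,-0.015,0],[0,-0.015,0],[0,-0.015,0],[0,-0.015,0],[0,0,0],[0,0,0]], twist=[0,0,0,0,0,0,0,0,0,0,0])

```text
time_s: 5.75
ee_pos: [554.4, -224.9, 239.0]
eef_rot: [-1.564, -0.175, 0.174]
contact_force: [0.3, 0.4, -3.9]
width: 12.1
```

```bash
python3 - <<'E'
from h import *
plan([440,199,240],4.2)
E
```

```text
t 5.75 tcp [ 554.4 -224.9  239. ] w 12.1 F [ 0.3  0.4 -3.9] q6 -0.69 
tool x,y,z cols
 [[ 0.975  0.001 -0.221]
 [ 0.221 -0.     0.975]
 [ 0.    -1.    -0.   ]] 
cur yaw 12.75 twist 8.55 delta now-axes [-18.1  -1.2 438.7] delta after twist [-83.1  -1.2 431.1]
```

move_arm(grip=[0,0,0,0,0,0,0,0,0,0,0,0,0,0,0,0], delta_pos=[[-0.001,0,0.015],[-0.001,0,0.025],[-0.001,0,0.035],[-0.002,0,0.04],[-0.002,0,0.04],[-0.002,0,0.04],[-0.002,0,0.04],[-0.002,0,0.04],[-0.002,0,0.04],[-0.001,0,0.04],[-0.001,0,0.035],[-0.001,0,0.025],[0,0,0.015],[0,0,0.008],[0,0,0],[0,0,0]], twist=[0,0,0,0,0,0,0,0,0,0,2,2.5,2.5,1.5,0,0])

```text
time_s: 7.35
ee_pos: [442.7, 198.8, 238.2]
eef_rot: [-1.57, -0.059, 0.06]
contact_force: [0.4, -0.4, -4.1]
width: 12.0
```

```bash
python3 - <<'E'
from h import *
plan([440,199,240],4.2)
o=env.get_obs();c=env.capture("wrist");cv2.imwrite("pics/wrist2.png",c["color"][:,:,::-1])
C=cam(c,o);print(proj([[501,304,75],[516,82,75],[668,316,75],[685,96,75]],C).round(0))
E
```

```text
t 7.35 tcp [442.7 198.8 238.2] w 12.0 F [ 0.4 -0.4 -4.1] q6 0.25 
tool x,y,z cols
 [[ 0.997 -0.001 -0.075]
 [ 0.075 -0.     0.997]
 [-0.001 -1.    -0.   ]] 
cur yaw 4.32 twist 0.12 delta now-axes [-2.7 -1.8  0.4] delta after twist [-2.7 -1.8  0.4]
[[356.  80.]
 [342. 303.]
 [545.  80.]
 [503. 302.]]
```

View pics/wrist2.png

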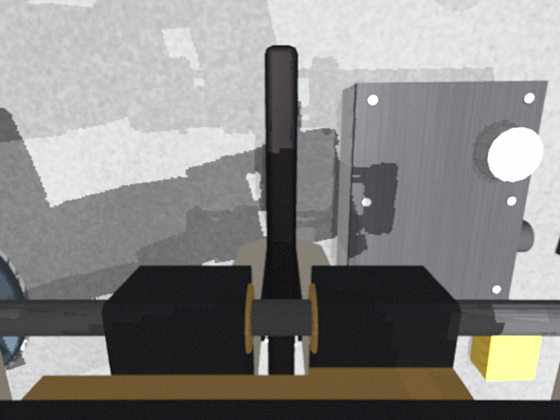

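The wrist view shows the lid's near edge running from its corner at (356,84) down to about (348,265). The far corner is at (546,80), and the tablet hangs straight at column 281.

```bash
python3 - <<'E'
from h import *
o=env.get_obs();c=env.capture("wrist");C=cam(c,o);g=cv2.GaussianBlur(c["color"],(3,3),0).max(2).astype(int)
a=[]
for r in (95,110,125,140,150,205,215,225,240,250,260):
    print(r,g[r,330:366:2].tolist())
P=onz([(356,84),(348,265),(546,80),(513,295)],C,75);print(P.round(1),[np.degrees(np.arctan2(-(P[i]-P[i+1])[0],(P[i]-P[i+1])[1])) for i in (0,2)],np.linalg.norm(P[0]-P[2]))
print("face foot",onz([(345,92),(338,250)],C,0).round(1))
P0=onz([(282,47)],C,260);print("tablet +y end",P0)
E
```

```text
95 [200, 199, 200, 198, 196, 188, 159, 143, 143, 144, 145, 143, 99, 129, 157, 155, 156, 158]
110 [198, 204, 203, 190, 180, 177, 151, 144, 144, 144, 138, 124, 96, 149, 156, 154, 157, 158]
125 [202, 204, 200, 192, 181, 169, 147, 144, 143, 145, 146, 109, 103, 146, 153, 153, 154, 152]
140 [133, 131, 108, 96, 140, 164, 144, 143, 145, 145, 144, 108, 126, 152, 151, 151, 153, 148]
150 [134, 135, 115, 133, 181, 160, 142, 142, 144, 145, 133, 95, 141, 151, 151, 152, 151, 145]
205 [119, 98, 81, 86, 115, 130, 131, 131, 131, 120, 74, 80, 96, 134, 145, 139, 159, 198]
215 [111, 96, 84, 88, 121, 130, 131, 132, 131, 106, 65, 71, 71, 96, 103, 85, 82, 84]
225 [110, 86, 81, 93, 126, 130, 132, 131, 132, 95, 61, 70, 69, 68, 70, 77, 81, 83]
240 [202, 187, 185, 166, 139, 131, 132, 132, 126, 77, 67, 71, 67, 70, 77, 79, 81, 84]
250 [203, 183, 181, 164, 141, 142, 143, 135, 123, 70, 68, 70, 69, 70, 76, 77, 90, 115]
260 [207, 199, 189, 163, 140, 140, 144, 145, 117, 101, 131, 128, 127, 136, 136, 138, 142, 137]
[[502.2 300.5  75. ]
 [517.2 125.7  75. ]
 [669.6 316.   75. ]
 [693.9 104.8  75. ]] [np.float64(4.884712221095414), np.float64(6.539210583432957)] 168.14355015871126
face foot [[506.3 298.6   0. ]
 [520.7 111.5   0. ]]
tablet +y end [[436.08068707 293.07821155 260.        ]]
```

```bash
python3 - <<'E'
from h import *
plan([485.6,190.9,116],4.6)
E
```

```text
t 7.45 tcp [443.1 198.5 238.4] w 11.9 F [ 0.8  0.8 -3.3] q6 0.25 
tool x,y,z cols
 [[ 0.997 -0.    -0.074]
 [ 0.074 -0.     0.997]
 [-0.    -1.    -0.   ]] 
cur yaw 4.26 twist -0.34 delta now-axes [ 41.9 122.4 -10.7] delta after twist [ 41.8 122.4 -11. ]
```

move_arm(grip=[0,0,0,0,0,0,0,0,0,0,0,0,0,0,0], delta_pos=[[0.01,0,-0.003],[0.012,0,-0.004],[0.012,0,-0.004],[0.008,0.01,0],[0,0.015,0],[0,0.015,0],[0,0.015,0],[0,0.015,0],[0,0.015,0],[0,0.012,0],[0,0.01,0],[0,0.008,0],[0,0.005,0],[0,0.002,0],[0,0,0]], twist=[-0.3,0,0,0,0,0,0,0,0,0,0,0,0,0,0])

```text
time_s: 8.95
ee_pos: [486.1, 191.3, 116.7]
eef_rot: [-1.57, -0.062, 0.062]
contact_force: [-0.1, -0.7, -3.4]
width: 11.7
```

```bash
python3 - <<'E'
from h import *
plan([485.6,190.9,109],4.6)
o=env.get_obs();c=env.capture("wrist");t=env.capture("top");im=c["color"][:,:,::-1]
b=cv2.resize(t["color"][140:230,150:260,::-1],None,fx=4,fy=4)
b=cv2.copyMakeBorder(b,0,420-b.shape[0],0,0,0) if b.shape[0]<420 else b
cv2.imwrite("pics/w3.png",np.hstack([im[:,180:],b])[:600,:800])
E
```

```text
t 8.95 tcp [486.1 191.3 116.7] w 11.7 F [-0.1 -0.7 -3.4] q6 0.21 
tool x,y,z cols
 [[ 0.997  0.    -0.079]
 [ 0.079  0.     0.997]
 [ 0.    -1.     0.   ]] 
cur yaw 4.55 twist -0.05 delta now-axes [-0.6  7.7 -0.3] delta after twist [-0.6  7.7 -0.3]
```

View pics/w3.png

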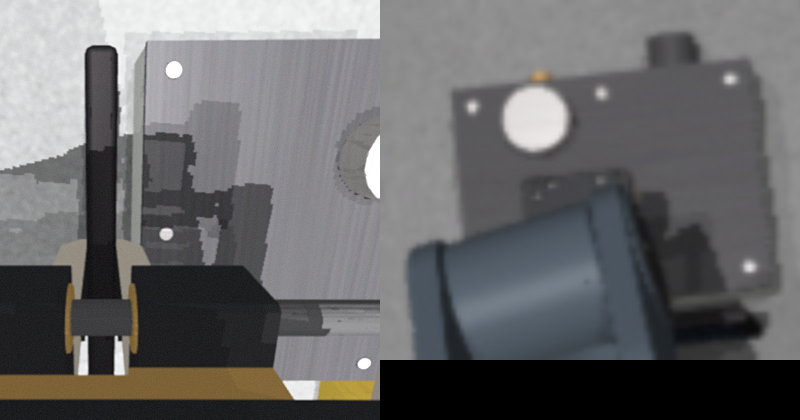

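The wrist view shows the tablet end at (281,46), with the lid corner at (327,41) and the lid edge at about (321,250). The tablet stands parallel to the near face with a small gap.

```bash
python3 - <<'E'
from h import *
o=env.get_obs();c=env.capture("wrist");C=cam(c,o);g=cv2.GaussianBlur(c["color"],(3,3),0).max(2).astype(int)
for r in (50,80,110,150,190,220,250): print(r,g[r,310:336:2].tolist())
P=onz([(327,41),(321,250)],C,75);d=P[0]-P[1];print(P.round(1),np.degrees(np.arctan2(-d[0],d[1])))
M=R.from_rotvec(o["eef_rot"]).as_matrix();print("in tool",((P-o["ee_pos"])@M).round(1))
E_=onz([(281,46)],C,o["ee_pos"][2]+31);print(E_,((E_-o["ee_pos"])@M).round(1))
E
```

```text
50 [220, 220, 221, 221, 220, 217, 187, 126, 136, 182, 179, 177, 179]
80 [207, 199, 171, 159, 159, 162, 147, 110, 164, 181, 177, 178, 177]
110 [199, 191, 163, 157, 160, 162, 139, 125, 175, 176, 172, 175, 174]
150 [96, 124, 148, 146, 147, 145, 97, 82, 97, 96, 96, 95, 94]
190 [97, 135, 146, 145, 147, 126, 67, 75, 86, 86, 85, 90, 92]
220 [107, 141, 144, 145, 147, 104, 53, 56, 61, 64, 61, 60, 63]
250 [147, 149, 149, 149, 147, 148, 142, 102, 79, 77, 76, 78, 77]
[[502.3 301.9  75. ]
 [512.3 181.6  75. ]] 4.7634707823999785
in tool [[ 24.7  42.1 109. ]
 [ 25.1  42.1 -11.8]]
[[478.74464188 284.36403475 148.03607774]] [[ -0.1 -31.   93.4]]
```

move_arm(grip=[0,0,0,0,0,0], delta_pos=[[-0.001,0.003,0],[0,0.002,0],[0,0.001,0],[0,0.001,0],[0,0,0],[0,0,0]], twist=[0,0,0,0,0,0])

```text
time_s: 9.7
ee_pos: [485.1, 191.2, 109.6]
eef_rot: [-1.57, -0.062, 0.062]
contact_force: [1.1, 1.5, -4.5]
width: 11.7
```

move_arm(grip=[0,0,0], delta_pos=[[0,0.0005,0],[0,0.0005,0],[0,0,0]], twist=[0,0,0])

```text
time_s: 10.0
ee_pos: [485.2, 191.2, 108.8]
eef_rot: [-1.57, -0.062, 0.062]
contact_force: [-0.4, -0.1, -1.7]
width: 12.0
```

move_arm(grip=[0,0,0], delta_pos=[[0,0.0005,0],[0,0,0],[0,0,0]], twist=[0,0,0])

```text
time_s: 10.3
ee_pos: [485.2, 191.2, 108.8]
eef_rot: [-1.57, -0.063, 0.062]
contact_force: [-2.7, -0.4, 6.2]
width: 12.0
```

move_arm(grip=[43,43,43,43,43], delta_pos=[[0,0,0],[0,0,0],[0,0,0],[0,0,0],[0,0,0]], twist=[0,0,0,0,0])

```text
time_s: 10.8
ee_pos: [485.0, 191.2, 108.1]
eef_rot: [-1.57, -0.062, 0.062]
contact_force: [0.6, 0.5, -0.8]
width: 39.5
```

move_arm(grip=[43,43,43,43,43,43,43,43,43], delta_pos=[[0.005,0,0],[0.005,0,0],[0.003,0,0],[0.002,0,0],[0.002,0,0],[0.002,0,0],[0.002,0,0],[0.002,0,0],[0,0,0]], twist=[0,0,0,0,0,0,0,0,0])

```text
time_s: 11.7
ee_pos: [508.2, 193.0, 108.2]
eef_rot: [-1.57, -0.062, 0.062]
contact_force: [0.4, -0.4, 1.2]
width: 40.2
```

```bash
python3 - <<'E'
from h import *
plan([485.2,191.2,108.8],4.6)
c=env.capture("wrist");cv2.imwrite("pics/w4.png",c["color"][:,:,::-1])
E
```

```text
t 11.7 tcp [508.2 193.  108.2] w 40.2 F [ 0.4 -0.4  1.2] q6 0.2 
tool x,y,z cols
 [[ 0.997  0.    -0.079]
 [ 0.079  0.     0.997]
 [ 0.    -1.     0.   ]] 
cur yaw 4.54 twist -0.06 delta now-axes [-23.1  -0.6   0.1] delta after twist [-23.1  -0.6   0.1]
```

View pics/w4.png

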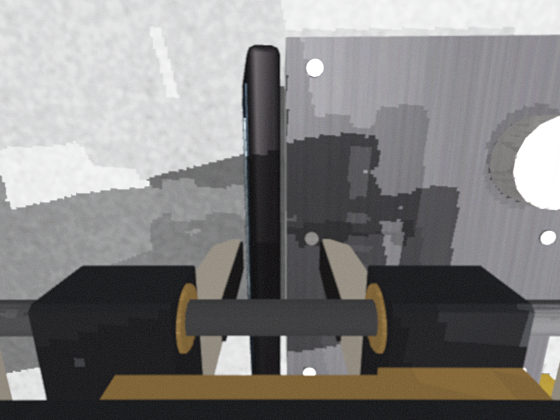

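The wrist view shows the tablet pushed back a little, its top at columns 247–279 with a sliver of screen visible on the left. The front finger is well clear. I'll keep pushing gently.

move_arm(grip=[43,43,43,43,43,43,43], delta_pos=[[0.002,0,0],[0.002,0,0],[0.002,0,0],[0.002,0,0],[0.002,0,0],[0,0,0],[0,0,0]], twist=[0,0,0,0,0,0,0])

```text
time_s: 12.45
ee_pos: [517.9, 193.7, 108.1]
eef_rot: [-1.57, -0.062, 0.062]
contact_force: [0.7, -0.5, 0.2]
width: 40.4
```

```bash
python3 - <<'E'
from h import *
plan([485.2,191.2,108.8],4.6)
c=env.capture("wrist");cv2.imwrite("pics/w5.png",c["color"][:,:,::-1])
E
```

```text
t 12.45 tcp [517.9 193.7 108.1] w 40.4 F [ 0.7 -0.5  0.2] q6 0.19 
tool x,y,z cols
 [[ 0.997 -0.    -0.079]
 [ 0.079 -0.     0.997]
 [-0.    -1.     0.   ]] 
cur yaw 4.54 twist -0.06 delta now-axes [-32.8  -0.7   0.1] delta after twist [-32.8  -0.7   0.1]
```

View pics/w5.png

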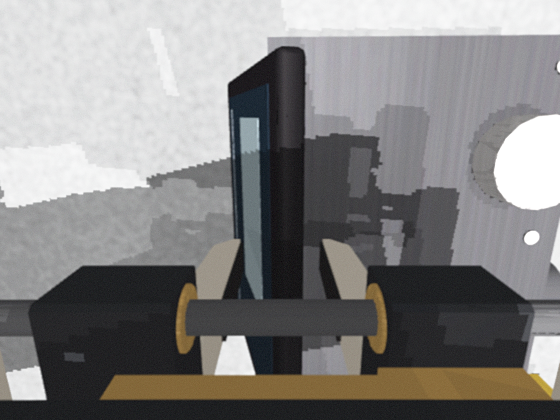

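The tablet now leans on the lid edge, with its top at columns 273–305 and the screen facing out. It lies clear of both fingers and the force is about zero. I'll lift straight out.

move_arm(grip=[43,43,43,43,43,43,43,43,43,43,43,43,43], delta_pos=[[0,-0.004,0],[0,-0.008,0],[0,-0.01,0],[0,-0.015,0],[0,-0.02,0],[0,-0.025,0],[0,-0.03,0],[0,-0.03,0],[-0.02,0,0],[-0.03,0,0],[-0.03,0,0],[-0.02,0,0],[0,0,0]], twist=[0,0,0,0,0,0,0,0,0,0,0,0,0])

```text
time_s: 13.8
ee_pos: [416.7, 185.8, 251.2]
eef_rot: [-1.57, -0.064, 0.062]
contact_force: [-1.0, -0.2, -0.2]
width: 40.0
```

```bash
python3 - <<'E'
from h import *
plan([485.2,191.2,108.8],4.6)
o=env.get_obs();c=env.capture("wrist");s=env.capture("scene")
b=cv2.resize(s["color"][160:280,280:400,::-1],None,fx=3.5,fy=3.5)
cv2.imwrite("pics/w6.png",np.hstack([c["color"][:,180:,::-1],b]))
E
```

```text
t 13.8 tcp [416.7 185.8 251.2] w 40.0 F [-1.  -0.2 -0.2] q6 0.24 
tool x,y,z cols
 [[ 0.997  0.001 -0.08 ]
 [ 0.08   0.     0.997]
 [ 0.001 -1.     0.   ]] 
cur yaw 4.59 twist -0.01 delta now-axes [ 6.850e+01  1.425e+02 -1.000e-01] delta after twist [ 6.850e+01  1.425e+02 -1.000e-01]
```

View pics/w6.png

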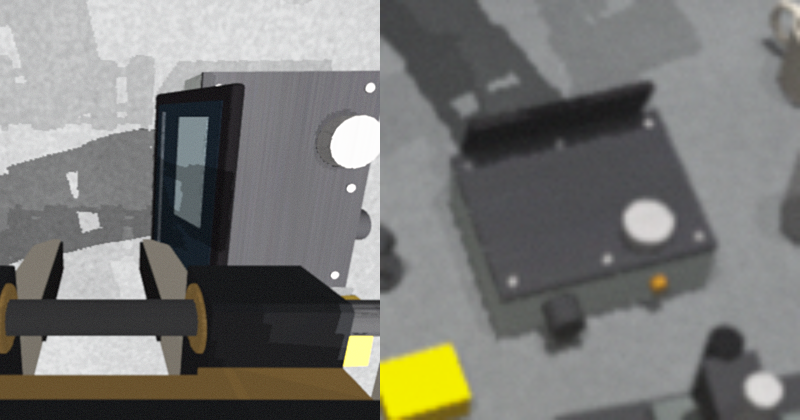

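The tablet rests by itself against the near face with the screen outward, and the tin and dock contents are undisturbed. Last I'll check squareness and that it stays still, then hand in.

```bash
python3 - <<'E'
from h import *
o=env.get_obs();c=env.capture("wrist");C=cam(c,o);a=c["color"].astype(int)
P=onz([(337,97),(333,238)],C,3);d=P[0]-P[1];print("bottom front edge",P.round(1),np.degrees(np.arctan2(-d[0],d[1])))
P=onz([(423,86),(412,255)],C,135);d=P[0]-P[1];print("top edge",P.round(1),np.degrees(np.arctan2(-d[0],d[1])))
for _ in range(10): b=env.capture("wrist")["color"].astype(int)
print("change over 0.5s",np.abs(a-b)[80:260,320:440].mean(), env.get_obs()["time_s"])
print(env.hand_in())
E
```

```text
bottom front edge [[475.8 281.2   3. ]
 [491.5 111.3   3. ]] 5.2938465274825965
top edge [[519.7 286.1 135. ]
 [536.2 148.3 135. ]] 6.812829589242216
change over 0.5s 7.192638888888889 14.45
the job is handed in; nothing more can be done
None
```

I took the black tablet from the dock's near slot and stood it on its long edge against the enclosure's near long face. It leans back about 15° with the screen facing out. I let go, backed the gripper off, and handed the job in at about 14.5 s of the 42 s allowed.

**What the last checks showed:**
- **Placing:** The final pictures show the tablet resting by itself on the lid's edge, with the gripper clear and wrist force about zero. I measured it centred to about 2 mm before release.
- **Squareness:** The lower edge lies at about 5.3° yaw and the enclosure face at about 4.7°, so roughly square. The upper edge came out at 6.8°, which disagrees by about 2°. I put that down to rough, hand-picked pixels, but did not confirm it.
- **Stillness:** This check was inconclusive. Pixels around the tablet changed by an average of 7 grey levels over 0.5 s. I took this for image noise, but had no noise-only reference to compare it with. No later picture was viewed.
- **Other objects:** The tin, seen in the last pictures, looked undisturbed. I did not look at the dock, the meter or the lens mount again after lifting the tablet out; the lift and the carry were planned to clear them.

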